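# Hold a gift tin in the glue press

## Robot

A 7-joint arm with a two-finger parallel gripper is mounted at the origin on a cart in front of the work surface, level with it; the furniture and walls round the work are solid. World frame = base frame: x ahead of the robot, y to its left, z up, the work surface at z = 0. Lengths are in m, angles in rad, forces in N, time in s.
With the tool pointing down it reaches from about 0.35 to 0.9 m from the base axis. Payload 8.1 kg.
Tool frame: the origin (TCP) lies midway between the tips of the shut fingers; the grasp point (between the pads) lies 19 mm behind it (arm.hold_point_z is the distance from the TCP to the grasp point, in m); z points along the fingers, y is the direction in which the jaws open and shut (so a half turn about z gives the same grasp; the last joint's range is limited). The gripper opens to 92 mm and grips with 3 to 60 N. Pads are 19 mm wide; open, the fingers measure 130 mm over their backs; the gripper's body (75 mm by 190 mm) begins 47 mm behind the grasp point.
Start: joints at [-1.255, 0.434, 0.025, 1.573, -0.012, 1.134, -0.075], TCP at [0.254, 0.571, 0.194] pointing down, gripper open.
Joint ranges: [-2.62, 2.62], [-0.44, 2.09], [-1.27, 1.32], [0.08, 2.57], [-1.32, 4.46], [0.12, 2], [-2.74, 2.74]. Speed limits (rad/s): [2.22, 2.22, 3.01, 3.01, 3.14, 3.14, 3.14].

## Interface

Orientations are given as a rotation vector (axis times angle).
In Python, from cell import arm gives the robot as it stands.
- The arm moves only by the shell command python3 -m pendant 'ROWS' [FORCE]. ROWS is JSON, a list of rows, each a list of 3 entries, a list of its own where there are three numbers: the shift along the tool's x, y, z in m, then the turn, a rotation vector about the tool's x, y, z in degrees, then the finger opening in m, from 0 to 0.0918. A call has 1 to 10 rows; each row shifts and turns the commanded pose from where the row before left it, along the tool's axes as they then stand; what a row does not reach is not made up. A row lasts 1/8 s, in which the tool goes at most 62.5 mm and 10.7 degrees, less where a joint would pass 70% of its speed; a pose out of reach is approached as far as the arm can. A call with a gripper value outside its range is refused whole. The fingers move at their own pace and stop on an object; FORCE is the grip in N (left out, the last holds). Time passes only in rows, so rows that do not move let the fingers close. It gives the time, the measured TCP pose, the force and the opening at its end, in the units of the state.
- arm.observe(): the state, without advancing time (a new reading comes with each control period).
- arm.get_image(name): name is "scene" or "top"; returns (picture, depth): 420x560x3 uint8, red, green, blue; 420x560 float32, m along the optical axis (not along the pixel's ray), 0 where there is no reading.
- arm.camera_params(name): a dict with "fovy" (degrees; the focal length in pixels is half the picture's height over the tangent of half this angle, whatever the lens; pixels are square), "cx", "cy" (the principal point, pixels), "rvec" (rotation vector, rad) and "tvec" (3), from world to camera coordinates, as OpenCV has them. Camera axes: x right, y down, z forward; pixel columns grow to the right and rows downward; lengths in m; the calibration is good to about 2 mm. A picture is of the moment at which its call begins. camera_params takes no time and is no camera call.
- arm.sign_off(): hands the job in, once; it reports no verdict.
Trained networks look in the newest picture that a camera, given by its name, has taken for a name from the list of things; names that differ only in an ending like _2 or _b are one class to them, and where a whole thing is asked for, a point or a joint stands for the part that bears it (a point fixed in the world has none). Each returns a list of dicts, best first, with "conf" (0 to 1); they miss things now and then, are a little off and sometimes report something else, mostly with a low value. They report only what shows in the picture. A call takes as long as a camera call.
- arm.look_for(camera, label): "rect" ([centre column, centre row, width, height] in pixels, round what is visible of it).
- arm.masks_of(camera, label): "pixels" (420x560 bool, what is visible of it) and "rect" ([centre column, centre row, width, height] in pixels, round what is visible of it).
The state is a dict: "clock": time; "joints": joint angles; "dq": joint speeds; "joint_efforts": joint torques, N m; "position": TCP position; "ee_rot": TCP orientation; "force": force on the tool from outside, world axes, zero at the start; "ft_torque": the same for the moment, N m; "width": opening from 0.0 (shut) to 1.0 (fully open).
Only numpy, scipy, OpenCV 4.12 (cv2) and the standard library are available. Lean on these libraries where they do the work, as an engineer would, in place of code of your own. Each camera call takes 0.05 s, during which the arm holds its last target.

## Task

The lid label of the gift tin has fresh glue: push the tin along the guides of the little hand press until you feel it seat fully against the back stop. Then press the knob down so that the spring pad bears on the lid and sinks in to about half of its stroke (the dark ring on its stem meets the collar), never bottoming it out, and finish while still holding it there. Leave the other goods where they are.

Things in the scene. Friction and masses are not known exactly. Their poses are not given: they have to be found in the camera images.
- glue_press: Hand press fixed to the table. Origin: underside of its base, below the pad's axis; x points along the guides from the open front (robot side) to the back stop, z up. Plywood base 250 x 88 x 10 mm (x -150 to +100), top at z 10 mm. Two aluminium guides, 68 mm apart inside, x -130 to +40, tops at z 22 mm. Column behind the stop, x 68 to 92 mm. The head, 40 mm wide, x -24 to 92 mm, z 150 to 178 mm, overhangs the tin.
- stop_face (a point): Centre of the front face of the back stop, at x 40 mm in the press's frame; same axes as the press. The stop is a plate 64 mm wide, from z 10 to 70 mm. Beside the press stand fixed goods: on the left, from table y = 0.35 m, tubes on a tray and cartons 150 mm tall; on the right a crate 200 mm tall.
- knob_top (a point): Centre of the flat top (34 mm wide) of the round black knob, 44 mm in diameter, 22 mm tall; on the pad's axis, 244 mm above the table when up. It goes down with the ram.
- ram (a joint): Downward travel of knob, ram and collar, m: 0 up (springs back by itself), at most 0.040. Return spring 150 N/m; about 2 N start it moving.
- pad (a joint): How far the spring pad is pushed up towards the collar, m: 0 fully out, 0.016 bottomed out. Half stroke is 0.008. Spring 900 N/m (about 8 N at half stroke; the hand then presses with about 14 N in all). With the tin under it the pad touches the lid at a ram travel of about 0.020 and is at half stroke at about 0.028.
- pad_face (a point): Centre of the round rubber pad's underside (44 mm in diameter), 112 mm above the table when up. Above the pad is a stem 20 mm thick with a dark ring 8 mm below the collar, which meets the collar's lower edge at half stroke.
- gift_tin: Closed oblong red floral tin, about 0.2 to 0.4 kg, 118 mm long (its y axis, lying along the guides), 62 mm wide (its x axis), 82 mm tall; origin at the centre of its underside. It stands on the press's base between the guides (3 mm play each side), its centre 90 to 135 mm in front of the stop face. Seated, its centre is 59 mm in front of the stop face and its front end 78 mm in front of the pad's axis.
- round_tin: Bystander: round tin 74 mm wide, 32 mm tall; origin at the centre of its underside.
- balm_box: Bystander: little green box 50 x 50 x 22 mm; origin at the centre of its underside.
- soap: Bystander: pale soap box 56 x 78 x 26 mm behind the press; origin at the centre of its underside.

How it is judged:
By the outcome, as a careful person would: the job done as asked, in the order asked, and still so for the second after the job is handed in, while the arm keeps its last pose, push and grip.
It also fails if it takes over 48 s, if anything falls off the work surface, if the arm or the gripper's body presses on something with over 40 N, if the wrist force passes 120 N, or if a joint passes its speed limit or range.

## Working session

There is one attempt and no reset: what is moved stays moved. The work goes in short steps, Python scripts to look and compute and a shell command to move; the robot and the scene stay as the last step left them, time stands still between calls to the robot, and variables do not carry over. Pictures are saved under pics/ and viewed, and the job is handed in when it is done.

```bash
ls; mkdir -p pics; cat > h.py <<'E'
import numpy as np, cv2
from cell import arm
def cam(n):
    p=arm.camera_params(n); R=cv2.Rodrigues(np.array(p["rvec"],float))[0]; t=np.array(p["tvec"],float).ravel()
    f=210/np.tan(np.radians(p["fovy"])/2); return f,p["cx"],p["cy"],R,t,p
def cloud(n,d):
    f,cx,cy,R,t,_=cam(n); v,u=np.mgrid[:420,:560]
    P=np.stack([(u-cx)/f*d,(v-cy)/f*d,d],-1); return (P-t)@R
def proj(n,X):
    f,cx,cy,R,t,_=cam(n); c=R@np.array(X)+t; return [f*c[0]/c[2]+cx,f*c[1]/c[2]+cy]
def snap(n,name):
    im,d=arm.get_image(n); cv2.imwrite(f"pics/{name}.png",im[:,:,::-1]); np.save(f"pics/{name}.npy",d); return im,d
E
python3 - <<'E'
from h import *
for n in("scene","top"):
    snap(n,n+"0"); print(n,arm.camera_params(n))
print(arm.observe(),arm.hold_point_z)
E
```

```text
pics
scene {'fovy': 46.95996709605852, 'cx': 275.68954607103484, 'cy': 221.67843322911182, 'rvec': array([ 1.89551747, -0.70781725,  0.4753391 ]), 'tvec': array([-0.3844045 ,  0.33329605,  0.74512605])}
top {'fovy': 49.06747443321813, 'cx': 281.05739182292115, 'cy': 202.1550719739628, 'rvec': array([ 2.21226185, -1.8489348 ,  0.28499779]), 'tvec': array([-0.00830334,  0.59749572,  0.96066958])}
{'clock': 0.1, 'joints': array([-1.25459564,  0.43514077,  0.02495875,  1.57398048, -0.01160442,
        1.13399436, -0.0751189 ]), 'dq': array([-9.73350246e-04, -9.89193580e-04, -3.50935403e-04, -6.27112892e-04,
        3.12784606e-05, -3.70532250e-04,  4.84743339e-04]), 'joint_efforts': array([ 2.61452362e-03, -6.69125605e+01,  9.87794772e-01, -3.15142322e+01,
       -6.04384881e-02,  3.74442071e-02,  1.87301362e-05]), 'position': array([0.25400817, 0.57052023, 0.193141  ]), 'ee_rot': array([-6.53134930e-01, -3.07277246e+00,  2.14742899e-03]), 'force': array([-0.36964657,  0.69040733, -0.91574821]), 'ft_torque': array([0.01373271, 0.00014635, 0.02840122]), 'width': 0.9993640036526462} 0.0188
```

View pics/scene0.png

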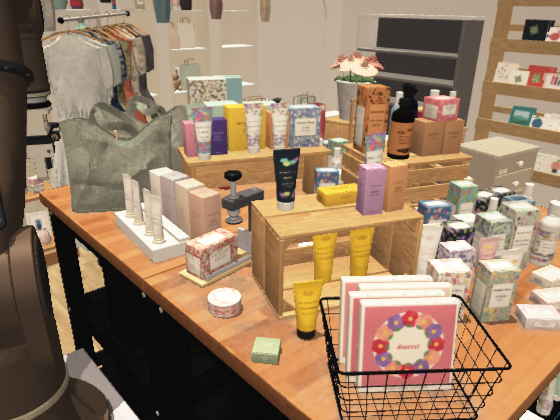

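View pics/top0.png

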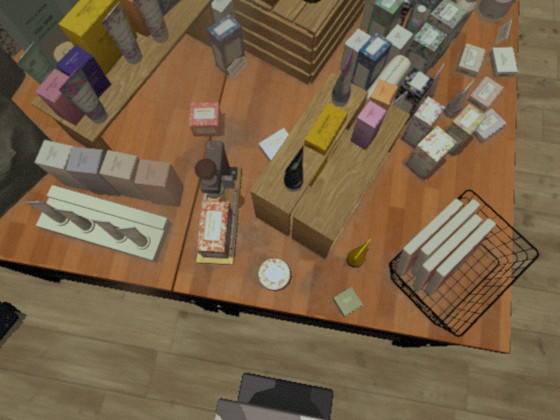

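The top view shows the tin at about (213,225), with the press head and knob at (210,170). The round tin is at (275,274) and the balm box at (348,300).

```bash
python3 - <<'E'
from h import *
d=np.load("pics/top0.npy");P=cloud("top",d)
for l in("gift_tin","glue_press","knob_top","stop_face","round_tin","soap"):
    for m in arm.masks_of("top",l)[:2]:
        p=P[m["pixels"]&(d>0)]; print(l,round(m["conf"],2),np.round(m["rect"]),np.round(np.median(p,0),3),np.round(p.min(0),3),np.round(p.max(0),3))
        if l=="gift_tin" and m["conf"]>.5:
            q=p[abs(p[:,2]-np.percentile(p[:,2],85))<.008]; print("tin top z",np.median(q[:,2]),cv2.minAreaRect(q[:,:2].astype(np.float32)*1000))
        if l=="glue_press":
            for a,b in((.003,.015),(.017,.026),(.06,.09),(.165,.19),(.225,.26)):
                q=p[(p[:,2]>a)&(p[:,2]<b)]
                if len(q)>5: print(a,b,len(q),np.median(q,0),cv2.minAreaRect(q[:,:2].astype(np.float32)*1000))
        if l=="knob_top":
            q=p[p[:,2]>.235]; print(len(q),q.mean(0),cv2.minAreaRect(q[:,:2].astype(np.float32)*1000))
im=cv2.imread("pics/top0.png"); cv2.imwrite("pics/top0z.png",cv2.resize(im[90:290,130:330],None,fx=3,fy=3,interpolation=3))
im=cv2.imread("pics/scene0.png"); cv2.imwrite("pics/scene0z.png",cv2.resize(im[150:300,110:310],None,fx=4,fy=4,interpolation=3))
E
```

```text
gift_tin 0.71 [216. 232.  35.  58.] [0.5   0.234 0.092] [0.446 0.202 0.006] [0.592 0.277 0.098]
tin top z 0.09230172179886666 ((508.479248046875, 239.546875), (119.2850112915039, 62.360374450683594), 7.313690662384033)
glue_press 0.9 [222. 201.  44. 129.] [0.597 0.242 0.12 ] [ 0.435  0.189 -0.009] [0.74  0.336 0.249]
0.003 0.015 579 [0.59480716 0.22563231 0.01025076] ((556.6717529296875, 246.25830078125), (247.4192657470703, 113.24496459960938), 14.95046615600586)
0.017 0.026 271 [0.59142199 0.21395227 0.0217304 ] ((562.6143798828125, 245.34764099121094), (237.6329345703125, 82.07305908203125), 11.018403053283691)
0.06 0.09 108 [0.63700246 0.24208324 0.0693868 ] ((622.9740600585938, 235.50221252441406), (110.0891342163086, 24.612628936767578), 10.645870208740234)
0.165 0.19 698 [0.63151312 0.24962773 0.17807602] ((619.5195922851562, 255.14608764648438), (116.18367767333984, 41.154747009277344), 7.3376030921936035)
0.225 0.26 364 [0.58376691 0.24918717 0.24336173] ((585.9537353515625, 250.754150390625), (41.82256317138672, 42.82831954956055), 11.214448928833008)
knob_top 0.21 [219. 203.  49. 123.] [0.596 0.241 0.113] [ 0.433  0.191 -0.005] [0.74  0.331 0.249]
353 [0.58492537 0.24962287 0.24310596] ((585.9967041015625, 250.70152282714844), (41.90599060058594, 42.687557220458984), 10.217671394348145)
stop_face 0.94 [220. 203.  46. 122.] [0.595 0.241 0.073] [ 0.433  0.189 -0.009] [0.752 0.341 0.249]
soap 0.67 [274. 145.  30.  28.] [0.761 0.15  0.026] [0.72 0.12 0.  ] [0.807 0.187 0.032]
```

View pics/top0z.png

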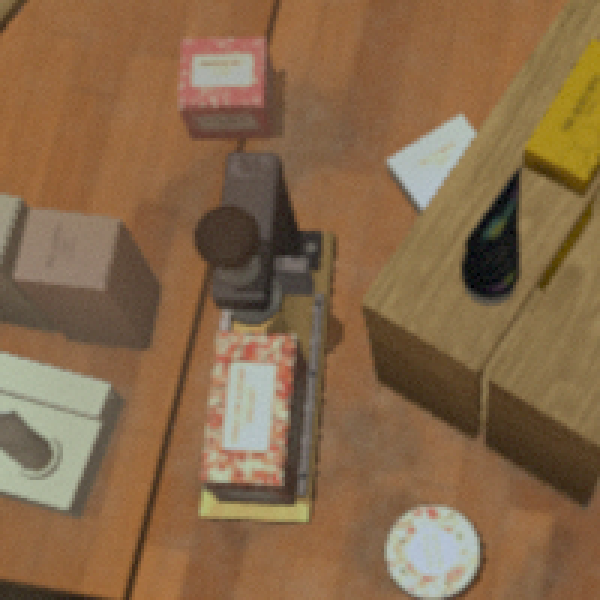

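View pics/scene0z.png

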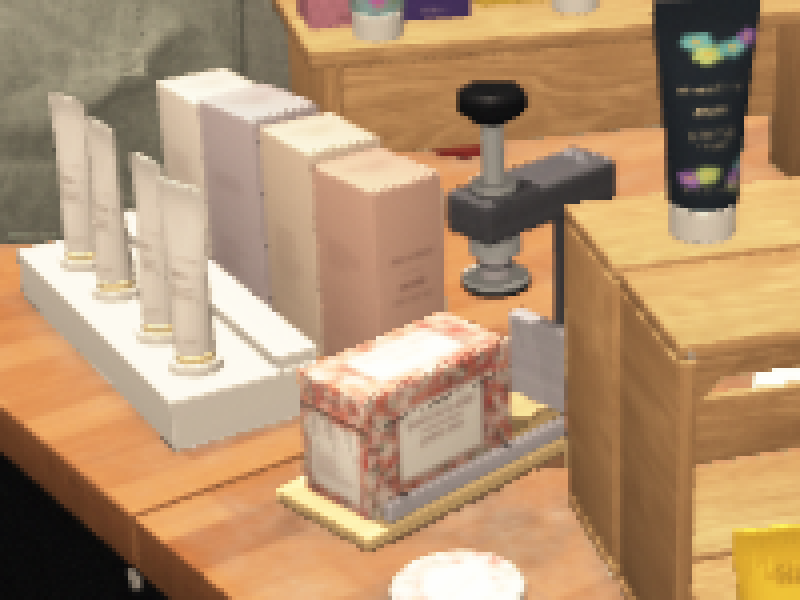

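```bash
cat >> h.py <<'E'
from scipy.spatial.transform import Rotation as Ro
A=np.radians(7.6); AX=np.array([.5859,.2507]); D=np.array([np.cos(A),np.sin(A)]); L=np.array([-D[1],D[0]])
def press(p): # world->press xy
    q=np.array(p)[:2]-AX; return np.array([q@D,q@L])
def world(x,y=0): return AX+x*D+y*L
def st():
    s=arm.observe(); R=Ro.from_rotvec(s["ee_rot"]).as_matrix()
    print("t",round(s["clock"],2),"pos",np.round(s["position"],4),"press",np.round(press(s["position"]),4),"F",np.round(s["force"],1),"w",round(s["width"],2))
    return s,R
def togo(x,y,z):
    s,R=st(); w=np.r_[world(x,y),z]; d=w-s["position"]; 
    Rt=np.column_stack([np.r_[D,0],np.r_[-L,0],[0,0,-1]])
    for sg in(1,-1):
        T=Rt@np.diag([sg,sg,1]); print("turn deg(tool)",np.round(np.degrees(Ro.from_matrix(R.T@T).as_rotvec()),2))
    print("shift tool now",np.round(R.T@d,4),"shift world",np.round(d,4),"| press-frame shift: fwd %.4f left %.4f"%(d[:2]@D,d[:2]@L),"joints",np.round(s["joints"],2))
E
python3 - <<'E'
from h import *
togo(-.17,0,.2)
s,R=st();print(np.round(R,3))
P=cloud("top",np.load("pics/top0.npy")).reshape(-1,3); P2=cloud("scene",np.load("pics/scene0.npy")).reshape(-1,3)
for Q in(P,P2):
  q=Q[(Q[:,2]>.03)&(Q[:,2]<.4)]; pr=np.column_stack([(q[:,:2]-AX)@D,(q[:,:2]-AX)@L,q[:,2]])
  for x in np.arange(-.3,.15,.05):
    a=pr[(pr[:,0]>=x)&(pr[:,0]<x+.05)&(abs(pr[:,1])<.35)]
    for nm,b in(("L",a[a[:,1]>.05]),("R",a[a[:,1]<-.05])):
        if len(b): print("x%.2f"%x,nm,"nearest y %.3f"%abs(b[:,1]).min(),"p1 %.3f"%np.percentile(abs(b[:,1]),2),"zmax %.3f"%np.percentile(b[:,2],99.5),len(b))
E
```

```text
t 0.4 pos [0.2542 0.5709 0.1937] press [-0.2864  0.3613] F [-0.1  0.2 -0.5] w 1.0
turn deg(tool) [-0.000e+00  1.000e-02  1.484e+02]
turn deg(tool) [-1.00e-02 -0.00e+00 -3.16e+01]
shift tool now [-0.2885 -0.2467 -0.0062] shift world [ 0.1632 -0.3427  0.0063] | press-frame shift: fwd 0.1164 left -0.3613 joints [-1.25  0.43  0.02  1.57 -0.01  1.13 -0.08]
t 0.4 pos [0.2542 0.5709 0.1937] press [-0.2864  0.3613] F [-0.1  0.2 -0.5] w 1.0
[[-0.914  0.407 -0.   ]
 [ 0.407  0.914 -0.   ]
 [-0.    -0.    -1.   ]]
x-0.30 L nearest y 0.272 p1 0.274 zmax 0.337 145
x-0.25 R nearest y 0.121 p1 0.123 zmax 0.036 42
x-0.20 L nearest y 0.142 p1 0.142 zmax 0.041 8
x-0.20 R nearest y 0.107 p1 0.110 zmax 0.038 554
x-0.15 L nearest y 0.129 p1 0.134 zmax 0.169 1528
x-0.15 R nearest y 0.118 p1 0.130 zmax 0.204 1084
x-0.10 L nearest y 0.117 p1 0.122 zmax 0.170 1756
x-0.10 R nearest y 0.126 p1 0.131 zmax 0.204 2126
x-0.05 L nearest y 0.101 p1 0.102 zmax 0.153 1619
x-0.05 R nearest y 0.089 p1 0.095 zmax 0.336 2991
x-0.00 L nearest y 0.097 p1 0.099 zmax 0.162 3361
x-0.00 R nearest y 0.106 p1 0.120 zmax 0.333 207
[... 283 characters left out ...]
ax 0.034 31
x-0.20 L nearest y 0.141 p1 0.141 zmax 0.039 3
x-0.20 R nearest y 0.109 p1 0.110 zmax 0.035 397
x-0.15 L nearest y 0.126 p1 0.133 zmax 0.168 1119
x-0.15 R nearest y 0.115 p1 0.148 zmax 0.202 2161
x-0.10 L nearest y 0.115 p1 0.121 zmax 0.168 952
x-0.10 R nearest y 0.128 p1 0.133 zmax 0.202 1696
x-0.05 L nearest y 0.098 p1 0.101 zmax 0.152 787
x-0.05 R nearest y 0.087 p1 0.093 zmax 0.335 2418
x-0.00 L nearest y 0.094 p1 0.098 zmax 0.160 2143
x-0.00 R nearest y 0.103 p1 0.128 zmax 0.336 1474
x0.05 L nearest y 0.100 p1 0.112 zmax 0.198 313
x0.05 R nearest y 0.136 p1 0.146 zmax 0.306 2870
x0.10 L nearest y 0.211 p1 0.226 zmax 0.345 1468
x0.10 R nearest y 0.160 p1 0.171 zmax 0.306 1655
```

```bash
python3 -m pendant '[[[0,0,-0.056],[0,0,0],0],[[-0.030,-0.0286,0],[0,0,0],0],[[-0.030,-0.0286,0],[0,0,0],0],[[-0.030,-0.0286,0],[0,0,0],0],[[-0.030,-0.0286,0],[0,0,0],0],[[-0.030,-0.0286,0],[0,0,0],0],[[-0.030,-0.0286,0],[0,0,0],0],[[-0.030,-0.0286,0],[0,0,0],0],[[-0.030,-0.0286,0],[0,0,0],0],[[-0.030,-0.0286,0],[0,0,0],0]]' 20
python3 -c "
from h import *
togo(-.19,0,.25)"
```

```text
clock: 1.65
position: [0.3966, 0.2247, 0.25]
ee_rot: [0.653, 3.073, 0.001]
force: [0.4, -0.0, 0.3]
width: 0.012
t 1.65 pos [0.3966 0.2247 0.25  ] press [-0.1911 -0.0007] F [ 0.4 -0.   0.3] w 0.01
turn deg(tool) [ 3.000e-02 -4.000e-02  1.484e+02]
turn deg(tool) [ 3.00e-02  2.00e-02 -3.16e+01]
shift tool now [-0.0006  0.0012  0.    ] shift world [ 0.001   0.0008 -0.    ] | press-frame shift: fwd 0.0011 left 0.0007 joints [-0.81  0.1   0.2   1.89 -0.02  1.15  0.55]
```

```bash
python3 -m pendant '[[[0,0.001,0],[0,0,-10.5],0],[[0,0,0],[0,0,-10.5],0],[[0,0,0],[0,0,-10.6],0],[[0,0,0],[0,-10,0],0],[[0,0,0],[0,-10,0],0],[[0,0,0],[0,0,0],0]]'
python3 -c "
from h import *
togo(-.17,0,.055)
s,R=st();print(np.round(R,3))"
```

```text
clock: 2.4
position: [0.3933, 0.2257, 0.2486]
ee_rot: [-0.19, 2.787, 0.031]
force: [-1.2, 0.4, 0.8]
width: 0.004
t 2.4 pos [0.3933 0.2257 0.2486] press [-0.1942  0.0007] F [-1.2  0.4  0.8] w 0.0
turn deg(tool) [-3.1200e+01 -8.0000e-02 -1.7706e+02]
turn deg(tool) [-0.05 19.98  0.21]
shift tool now [ 0.0434 -0.0005  0.1902] shift world [ 0.0241  0.0025 -0.1936] | press-frame shift: fwd 0.0242 left -0.0007 joints [-0.89 -0.1   0.04  2.15  0.31  0.84  0.68]
t 2.4 pos [0.3933 0.2257 0.2486] press [-0.1942  0.0007] F [-1.2  0.4  0.8] w 0.0
[[-0.931 -0.136  0.339]
 [-0.128  0.991  0.045]
 [-0.342 -0.001 -0.94 ]]
```

```bash
python3 -m pendant '[[[0.0108,0,0.0475],[0,0,0],0],[[0.0108,0,0.0475],[0,0,0],0],[[0.0108,0,0.0475],[0,0,0],0],[[0.0108,0,0.0475],[0,0,0],0],[[0,0,0],[0,0,0],0]]'
python3 -c "
from h import *
togo(-.088,0,.055)
snap('scene','s1');snap('top','t1')
im=cv2.imread('pics/s1.png'); cv2.imwrite('pics/s1z.png',cv2.resize(im[150:300,110:310],None,fx=4,fy=4,interpolation=3))"
```

```text
clock: 3.02
position: [0.4206, 0.2283, 0.0539]
ee_rot: [-0.186, 2.791, 0.023]
force: [-0.6, -0.6, 0.5]
width: 0.006
t 3.02 pos [0.4206 0.2283 0.0539] press [-0.1668 -0.0003] F [-0.6 -0.6  0.5] w 0.01
turn deg(tool) [ -30.86   -0.57 -177.31]
turn deg(tool) [-0.36 19.75  0.02]
shift tool now [-0.0745  0.0004  0.0256] shift world [0.078  0.0108 0.0011] | press-frame shift: fwd 0.0788 left 0.0003 joints [-0.93  0.27  0.16  2.39  0.67  0.27  0.3 ]
```

View pics/s1z.png

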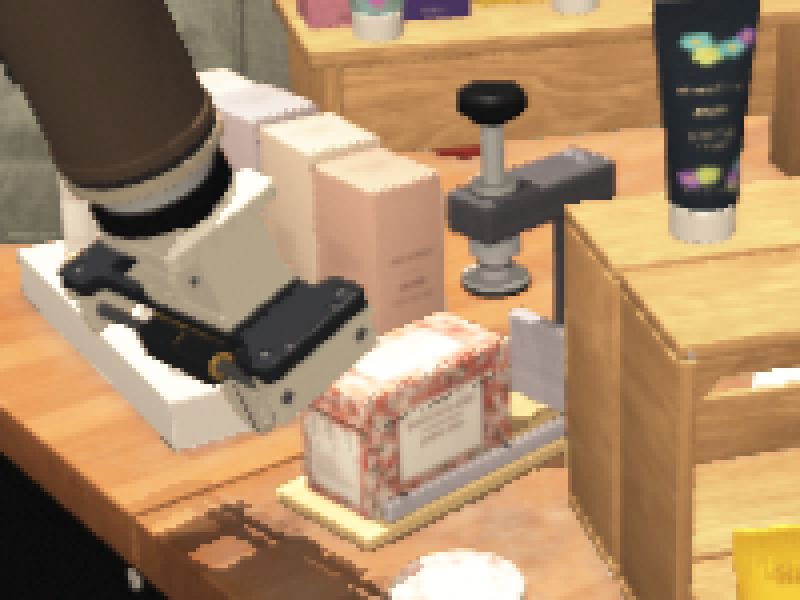

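The gripper is just in front of the tin's near end, with its body at about (200,340) in the crop. I'll check where the TCP projects before I push.

```bash
python3 - <<'E'
from h import *
s,R=st()
im=cv2.imread('pics/s1.png'); it=cv2.imread('pics/t1.png')
for n,i in(("scene",im),("top",it)):
    for v,c in(([0,0,0],(0,0,255)),([0,0,-.066],(0,255,0)),([0,.095,-.066],(255,0,0)),([0,-.095,-.066],(255,255,0))):
        u=proj(n,s["position"]+R@np.array(v)); cv2.circle(i,tuple(int(round(a)) for a in u),2,c,-1)
a=cv2.resize(im[180:280,140:240],(400,400),interpolation=3);b=cv2.resize(it[160:300,140:280],(400,400),interpolation=3)
cv2.imwrite('pics/chk1.png',np.hstack([a,b]))
E
```

```text
t 3.12 pos [0.4218 0.2301 0.0574] press [-0.1654  0.0013] F [-0.8  0.3  0.4] w 0.0
```

View pics/chk1.png

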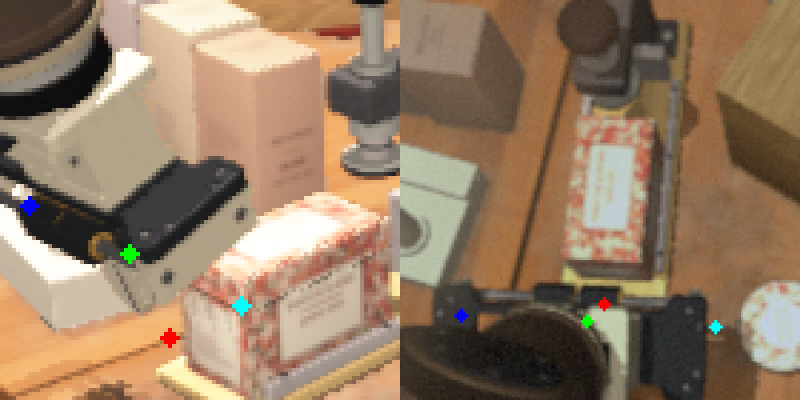

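```bash
python3 - <<'E'
from h import *
s,R=st()
for n,f in(("scene","s1"),("top","t1")):
    Q=cloud(n,np.load(f"pics/{f}.npy")); q0=cloud(n,np.load(f"pics/{n}0.npy"))
    ch=np.linalg.norm(Q-q0,axis=-1)>.015
    T=(Q[ch]-s["position"])@R
    T=T[(abs(T[:,0])<.12)&(abs(T[:,1])<.15)&(T[:,2]>-.2)&(T[:,2]<.03)]
    for z in np.arange(-.2,.03,.02):
        a=T[(T[:,2]>=z)&(T[:,2]<z+.02)]
        if len(a)>3: print(n,"z%.2f"%z,len(a),"x",np.round(np.percentile(a[:,0],[1,99]),3),"y",np.round(np.percentile(a[:,1],[1,99]),3))
im=cv2.imread('pics/s1.png');cv2.imwrite('pics/s1y.png',cv2.resize(im[170:290,110:230],(600,600),interpolation=2))
E
```

```text
t 3.12 pos [0.4218 0.2301 0.0574] press [-0.1654  0.0013] F [-0.8  0.3  0.4] w 0.0
scene z-0.20 453 x [-0.033  0.039] y [-0.053  0.006]
scene z-0.18 243 x [-0.02   0.028] y [-0.054  0.011]
scene z-0.16 396 x [-0.03   0.037] y [-0.096  0.071]
scene z-0.14 888 x [-0.032  0.039] y [-0.097  0.092]
scene z-0.12 521 x [-0.033  0.039] y [-0.091  0.082]
scene z-0.10 49 x [-0.032  0.038] y [-0.09   0.083]
scene z-0.08 31 x [0.01  0.014] y [-0.022  0.013]
scene z-0.06 56 x [0.009 0.014] y [-0.02   0.015]
scene z-0.04 13 x [-0.039  0.013] y [-0.02   0.009]
top z-0.20 314 x [-0.034  0.039] y [-0.051  0.004]
top z-0.18 40 x [-0.019  0.024] y [-0.051 -0.049]
top z-0.16 901 x [-0.033  0.037] y [-0.096  0.091]
top z-0.14 398 x [-0.034  0.031] y [-0.096  0.09 ]
top z-0.12 218 x [-0.034 -0.02 ] y [-0.086  0.082]
```

View pics/s1y.png

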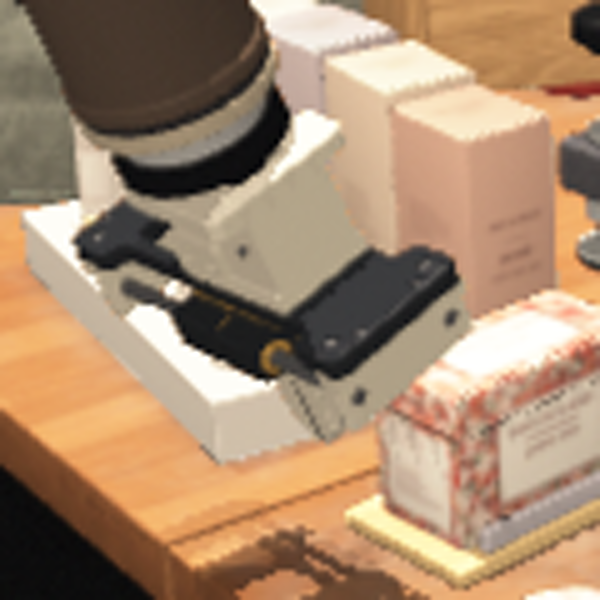

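```bash
python3 - <<'E'
from h import *
im,d=snap("scene","s2");s,R=st()
Q=cloud("scene",d); q0=cloud("scene",np.load("pics/scene0.npy"))
ch=(np.linalg.norm(Q-q0,axis=-1)>.015)|(abs(im.astype(int)-cv2.imread("pics/scene0.png")[:,:,::-1]).sum(-1)>60)
T=(Q-s["position"])@R
for z in np.arange(-.13,.03,.01):
    a=T[ch&(abs(T[...,0])<.05)&(abs(T[...,1])<.11)&(T[...,2]>=z)&(T[...,2]<z+.01)]
    if len(a)>0: print("z%.2f"%z,len(a),"x",np.round([a[:,0].min(),a[:,0].max()],3),"y",np.round([a[:,1].min(),a[:,1].max()],3))
f,cx,cy,*_=cam("scene")
u,v=[int(round(a)) for a in proj("scene",s["position"])];print(u,v,d[v-8:v+5:2,u-10:u+6:2].round(3))
c=cv2.imread('pics/s2.png')[235:285,155:205];cv2.imwrite('pics/s2z.png',cv2.resize(c,(600,600),interpolation=0))
E
```

```text
t 3.17 pos [0.4221 0.2308 0.0582] press [-0.165   0.0019] F [ 0.3 -0.  -0. ] w 0.0
z-0.13 254 x [-0.036  0.038] y [-0.097  0.093]
z-0.12 279 x [-0.036  0.038] y [-0.089  0.086]
z-0.11 189 x [-0.035  0.038] y [-0.091  0.087]
z-0.10 15 x [-0.029  0.036] y [-0.087  0.083]
z-0.08 11 x [0.009 0.013] y [-0.02   0.008]
z-0.07 30 x [0.008 0.013] y [-0.019  0.018]
z-0.06 29 x [0.007 0.012] y [-0.02   0.014]
z-0.05 20 x [0.007 0.013] y [-0.017  0.015]
z-0.04 9 x [0.003 0.012] y [-0.008  0.004]
z-0.02 3 x [-0.045 -0.039] y [-0.021  0.01 ]
z-0.01 1 x [-0.038 -0.038] y [0.016 0.016]
z-0.00 1 x [-0.032 -0.032] y [-0.011 -0.011]
z0.02 2 x [-0.023  0.012] y [-0.109  0.017]
182 263 [[1.108 1.105 1.096 1.284 1.291 1.297 1.29  1.169]
 [1.282 1.283 1.286 1.283 1.28  1.279 1.288 1.176]
 [1.268 1.269 1.276 1.275 1.273 1.272 1.271 1.177]
 [1.265 1.263 1.26  1.261 1.265 1.262 1.264 1.178]
 [1.251 1.257 1.251 1.253 1.252 1.253 1.259 1.182]
 [1.246 1.244 1.245 1.245 1.25  1.24  1.241 1.184]
 [1.236 1.236 1.238 1.236 1.237 1.231 1.233 1.184]]
```

View pics/s2z.png

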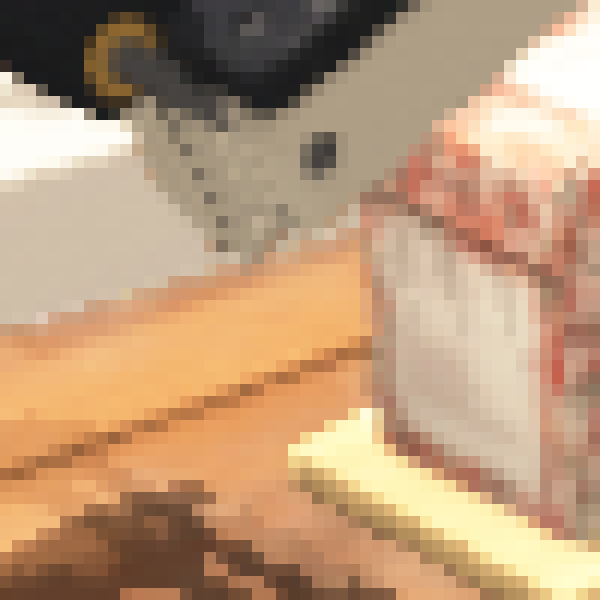

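The rendered fingertips sit about 34 mm behind the reported TCP along tool z, so the real tip is near z 0.09, level with the lid. I'll lower another 30 mm, which is safe on either reading, and find contact by force.

```bash
python3 -m pendant '[[[0.005,0,0.014],[0,0,0],0],[[0.005,0,0.014],[0,0,0],0],[[0,0,0],[0,0,0],0],[[0,0,0],[0,0,0],0]]'
python3 - <<'E'
from h import *
im,d=snap("scene","s3");togo(-.088,0,.028)
c=cv2.imread('pics/s3.png')[200:300,130:230];cv2.imwrite('pics/s3z.png',cv2.resize(c,(600,600),interpolation=2))
E
```

```text
clock: 3.68
position: [0.4218, 0.231, 0.0284]
ee_rot: [-0.185, 2.785, 0.035]
force: [-0.2, -0.2, 0.9]
width: 0.003
t 3.73 pos [0.4217 0.2309 0.0283] press [-0.1653  0.0021] F [0.5 0.3 0.3] w 0.0
turn deg(tool) [ 3.1430e+01 -1.5000e-01  1.7721e+02]
turn deg(tool) [ 0.1  20.12 -0.03]
shift tool now [-0.0725 -0.0021  0.0268] shift world [ 0.0769  0.0082 -0.0003] | press-frame shift: fwd 0.0773 left -0.0021 joints [-1.02  0.34  0.28  2.42  0.81  0.16  0.15]
```

View pics/s3z.png

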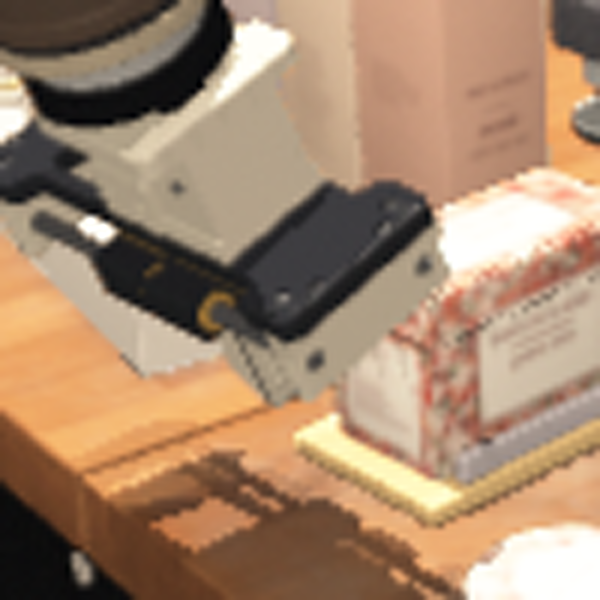

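```bash
python3 -m pendant '[[[-0.0047,-0.002,0.0017],[0,0,0],0],[[-0.0047,0,0.0017],[0,0,0],0],[[-0.0047,0,0.0017],[0,0,0],0],[[-0.0047,0,0.0017],[0,0,0],0],[[-0.0047,0,0.0017],[0,0,0],0],[[-0.0047,0,0.0017],[0,0,0],0],[[-0.0047,0,0.0017],[0,0,0],0],[[0,0,0],[0,0,0],0]]'
python3 - <<'E'
from h import *
im,d=snap("scene","s4");togo(-.088,0,.028)
c=cv2.imread('pics/s4.png')[200:300,130:230];cv2.imwrite('pics/s4z.png',cv2.resize(c,(600,600),interpolation=2))
E
```

```text
clock: 4.72
position: [0.4561, 0.2328, 0.0268]
ee_rot: [-0.184, 2.787, 0.033]
force: [-0.5, -0.1, -0.2]
width: 0.005
t 4.78 pos [0.456  0.2328 0.0268] press [-0.1312 -0.0006] F [-0.2  0.1  0.9] w 0.01
turn deg(tool) [ 31.25  -0.   177.25]
turn deg(tool) [ 0.   20.   -0.02]
shift tool now [-0.041   0.0006  0.0136] shift world [0.0427 0.0063 0.0012] | press-frame shift: fwd 0.0432 left 0.0006 joints [-0.87  0.37  0.18  2.35  0.75  0.19  0.26]
```

View pics/s4z.png

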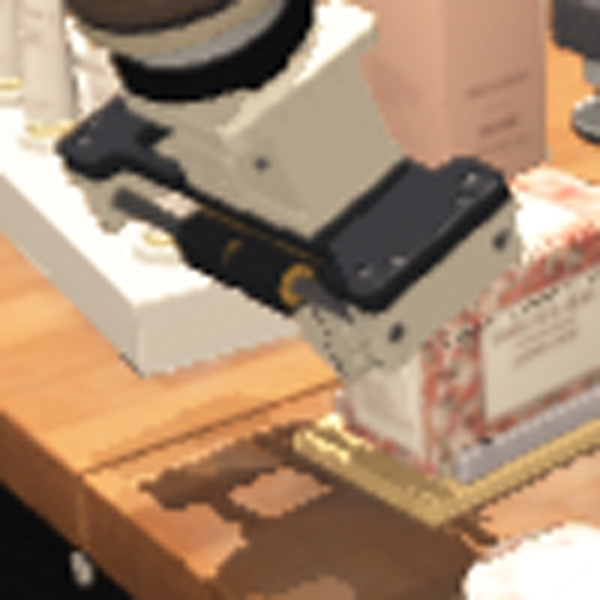

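```bash
python3 -m pendant '[[[-0.0047,0,0.0017],[0,0,0],0],[[-0.0047,0,0.0017],[0,0,0],0],[[-0.0047,0,0.0017],[0,0,0],0],[[-0.0047,0,0.0017],[0,0,0],0],[[-0.0047,0,0.0017],[0,0,0],0],[[-0.0047,0,0.0017],[0,0,0],0],[[0,0,0],[0,0,0],0]]'
python3 - <<'E'
from h import *
im,d=snap("scene","s5");it,_=snap("top","t5");togo(-.088,0,.028)
c=cv2.imread('pics/s5.png')[180:280,140:240];e=cv2.imread('pics/t5.png')[140:280,160:300];cv2.imwrite('pics/s5z.png',np.hstack([cv2.resize(c,(400,400),interpolation=2),cv2.resize(e,(400,400),interpolation=2)]))
E
```

```text
clock: 5.65
position: [0.4863, 0.2369, 0.0271]
ee_rot: [-0.184, 2.786, 0.033]
force: [0.0, -1.6, -0.5]
width: 0.006
t 5.75 pos [0.4859 0.2369 0.0271] press [-0.1009 -0.0004] F [-0.1  0.1  0.6] w 0.0
turn deg(tool) [ 3.1300e+01 -3.0000e-02  1.7724e+02]
turn deg(tool) [ 2.000e-02  2.003e+01 -1.000e-02]
shift tool now [-0.0124  0.0004  0.0036] shift world [0.0127 0.0021 0.0009] | press-frame shift: fwd 0.0129 left 0.0004 joints [-0.77  0.39  0.1   2.28  0.71  0.22  0.35]
```

View pics/s5z.png

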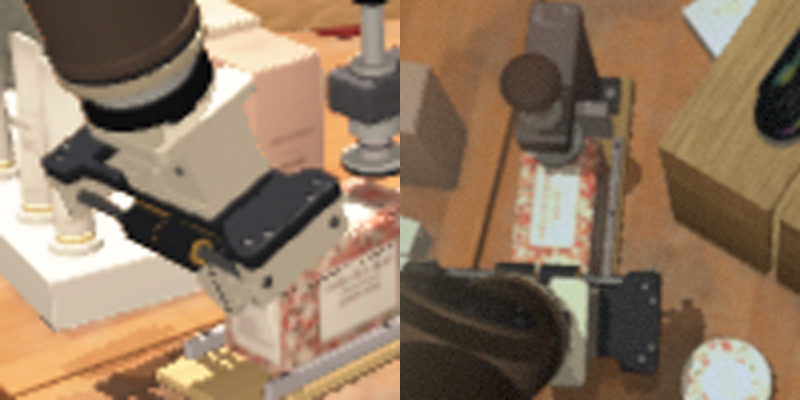

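The tin is sliding: its end has moved in along the guides. I'll continue more slowly and watch the force.

```bash
python3 -m pendant '[[[-0.0047,0,0.0017],[0,0,0],0],[[-0.0047,0,0.0017],[0,0,0],0],[[-0.0028,0,0.001],[0,0,0],0],[[-0.0028,0,0.001],[0,0,0],0],[[-0.0028,0,0.001],[0,0,0],0],[[0,0,0],[0,0,0],0]]'
python3 -c "
from h import *
st()"
python3 -m pendant '[[[-0.0019,0,0.0007],[0,0,0],0],[[-0.0019,0,0.0007],[0,0,0],0]]'
python3 -c "
from h import *
st()"
```

```text
clock: 6.5
position: [0.5047, 0.2393, 0.027]
ee_rot: [-0.185, 2.787, 0.033]
force: [-0.3, 0.8, -0.1]
width: 0.005
t 6.5 pos [0.5047 0.2393 0.027 ] press [-0.082  -0.0006] F [-0.3  0.8 -0.1] w 0.0
clock: 6.75
position: [0.5083, 0.2399, 0.0269]
ee_rot: [-0.185, 2.787, 0.033]
force: [-2.0, 0.0, -0.4]
width: 0.005
t 6.75 pos [0.5083 0.2399 0.0269] press [-0.0783 -0.0005] F [-2.   0.  -0.4] w 0.0
```

```bash
for i in 1; do python3 -m pendant '[[[-0.0019,0,0.0007],[0,0,0],0],[[0,0,0],[0,0,0],0]]'; done
python3 -m pendant '[[[-0.0019,0,0.0007],[0,0,0],0],[[0,0,0],[0,0,0],0]]'
python3 -c "
from h import *
st()"
```

```text
clock: 7.0
position: [0.5106, 0.2401, 0.027]
ee_rot: [-0.185, 2.787, 0.033]
force: [-1.1, -0.3, -0.0]
width: 0.0
clock: 7.25
position: [0.5125, 0.2404, 0.027]
ee_rot: [-0.185, 2.787, 0.033]
force: [-0.9, -0.3, -0.3]
width: 0.011
t 7.25 pos [0.5125 0.2404 0.027 ] press [-0.0741 -0.0005] F [-0.9 -0.3 -0.3] w 0.01
```

```bash
python3 -m pendant '[[[-0.0019,0,0.0007],[0,0,0],0],[[0,0,0],[0,0,0],0]]'
python3 -m pendant '[[[-0.0019,0,0.0007],[0,0,0],0],[[0,0,0],[0,0,0],0]]'
python3 - <<'E'
from h import *
im,d=snap("scene","s6");it,dt=snap("top","t6");st()
Q=cloud("top",dt);pr=np.dstack([(Q[...,:2]-AX)@D,(Q[...,:2]-AX)@L,Q[...,2]])
m=(abs(pr[...,1])<.035)&(abs(pr[...,2]-.092)<.006)&(pr[...,0]<-.02)&(pr[...,0]>-.2)
print(m.sum(),np.percentile(pr[m][:,0],[0,1,3,99,100]))
c=cv2.imread('pics/s6.png')[180:280,140:240];e=cv2.imread('pics/t6.png')[140:280,160:300];cv2.imwrite('pics/s6z.png',np.hstack([cv2.resize(c,(400,400),interpolation=2),cv2.resize(e,(400,400),interpolation=2)]))
E
```

```text
clock: 7.5
position: [0.514, 0.2406, 0.0268]
ee_rot: [-0.185, 2.787, 0.032]
force: [-4.5, -1.3, 2.3]
width: 0.007
clock: 7.75
position: [0.5145, 0.2406, 0.0264]
ee_rot: [-0.187, 2.789, 0.032]
force: [-12.7, -1.9, 9.2]
width: 0.003
t 7.85 pos [0.5144 0.2406 0.0264] press [-0.0722 -0.0006] F [-13.1  -0.8   8.9] w 0.01
508 [-0.07011942 -0.06519075 -0.06320486 -0.02043479 -0.02000113]
```

View pics/s6z.png

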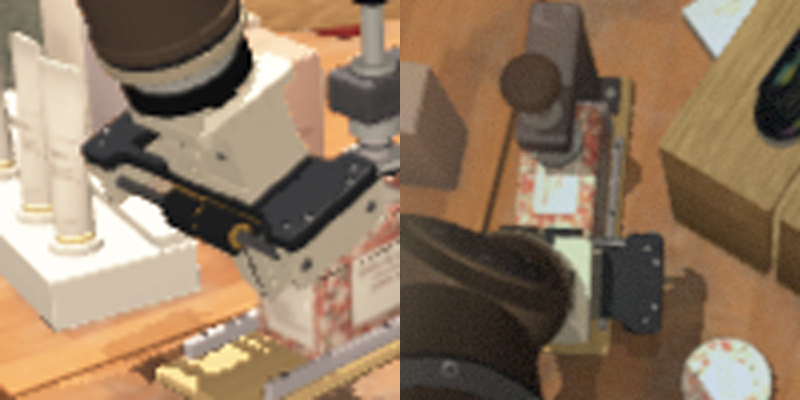

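Force jumped to 13 N and the advance stopped at press x ≈ -0.072, so the tin feels seated. I'll back off and check the tin's position.

```bash
python3 -m pendant '[[[0.0094,0,-0.0034],[0,0,0],0],[[0.0188,0,-0.0068],[0,0,0],0],[[0.0282,0,-0.0103],[0,0,0],0],[[0.0282,0,-0.0103],[0,0,0],0],[[-0.0137,0,-0.0376],[0,0,0],0],[[-0.0137,0,-0.0376],[0,0,0],0],[[-0.0137,0,-0.0376],[0,0,0],0],[[-0.0171,0,-0.047],[0,0,0],0],[[-0.0171,0,-0.047],[0,0,0],0],[[-0.0171,0,-0.047],[0,0,0],0]]'
python3 -m pendant '[[[0,0,0],[0,10,0],0],[[0,0,0],[0,10,0],0],[[0,0,0],[0,0,0],0]]'
python3 - <<'E'
from h import *
im,d=snap("scene","s7");it,dt=snap("top","t7");togo(0,0,.3)
for n,f in(("top",dt),("scene",d)):
    Q=cloud(n,f);pr=np.dstack([(Q[...,:2]-AX)@D,(Q[...,:2]-AX)@L,Q[...,2]])
    m=(abs(pr[...,1])<.035)&(abs(pr[...,2]-.092)<.006)&(pr[...,0]<-.02)&(pr[...,0]>-.2)
    if m.any(): print(n,m.sum(),np.percentile(pr[m][:,0],[0,1,3,99,100]))
c=cv2.imread('pics/s7.png')[150:270,160:280];e=cv2.imread('pics/t7.png')[140:280,160:300];cv2.imwrite('pics/s7z.png',np.hstack([cv2.resize(c,(400,400),interpolation=2),cv2.resize(e,(400,400),interpolation=2)]))
E
```

```text
clock: 9.1
position: [0.4272, 0.2287, 0.2992]
ee_rot: [-0.184, 2.786, 0.034]
force: [1.4, 1.3, -0.3]
width: 0.003
clock: 9.48
position: [0.4298, 0.2285, 0.2961]
ee_rot: [0.202, -3.133, 0.002]
force: [-0.3, -0.4, 0.1]
width: 0.005
t 9.57 pos [0.4275 0.2288 0.2964] press [-0.1599 -0.0008] F [-0.3 -0.2  1.1] w 0.0
turn deg(tool) [7.0000e-02 8.0000e-02 1.7994e+02]
turn deg(tool) [-0.05  0.05 -0.06]
shift tool now [-0.1599  0.0009 -0.0034] shift world [0.1584 0.0219 0.0036] | press-frame shift: fwd 0.1599 left 0.0008 joints [-0.6   0.13  0.    1.74  0.    1.27  1.1 ]
top 43 [-0.02838982 -0.02827273 -0.02809068 -0.0205778  -0.02053571]
scene 311 [-0.07749865 -0.07649169 -0.07603197 -0.0204546  -0.02011291]
```

View pics/s7z.png

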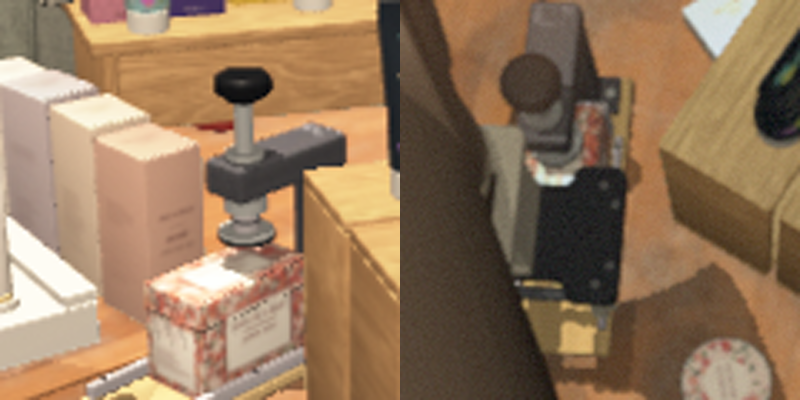

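Seated: the tin's front end measures -77.5 mm against -78 expected. Next I'll check for obstacles around the knob at body height.

```bash
python3 - <<'E'
from h import *
for n in("top","scene"):
    Q=cloud(n,np.load(f"pics/{n}0.npy")).reshape(-1,3);pr=np.column_stack([(Q[:,:2]-AX)@D,(Q[:,:2]-AX)@L,Q[:,2]])
    for zl in(.21,.25,.28):
        m=(pr[:,2]>zl)&(pr[:,2]<.6)&(np.hypot(pr[:,0],pr[:,1])<.25)&(np.hypot(pr[:,0],pr[:,1])>.04)
        a=pr[m]
        if len(a): print(n,zl,len(a),"x",np.percentile(a[:,0],[2,98]).round(3),"y",np.percentile(a[:,1],[2,98]).round(3),"zmax",np.percentile(a[:,2],98).round(3))
E
```

```text
top 0.21 962 x [-0.032  0.106] y [-0.238 -0.163] zmax 0.336
top 0.25 455 x [-0.033  0.011] y [-0.193 -0.163] zmax 0.337
top 0.28 325 x [-0.033  0.011] y [-0.193 -0.163] zmax 0.338
scene 0.21 1440 x [-0.03  0.09] y [-0.236 -0.163] zmax 0.335
scene 0.25 951 x [-0.031  0.015] y [-0.194 -0.163] zmax 0.336
scene 0.28 663 x [-0.031  0.015] y [-0.193 -0.162] zmax 0.336
```

```bash
python3 -m pendant '[[[-0.04,0.001,0],[0,0,0],0],[[-0.04,0,0],[0,0,0],0],[[-0.04,0,0],[0,0,0],0],[[-0.04,0,0],[0,0,0],0],[[0,0,0.02],[0,0,0],0],[[0,0,0.02],[0,0,0],0],[[0,0,0],[0,0,0],0],[[0,0,0],[0,0,0],0]]'
python3 - <<'E'
from h import *
im,d=snap("scene","s8");it,dt=snap("top","t8");togo(0,0,.25)
s,R=st();T=(cloud("scene",d)-s["position"])@R
m=(abs(T[...,0])<.03)&(abs(T[...,1])<.03)&(T[...,2]>-.1)&(T[...,2]<.06)
for z in np.arange(-.1,.06,.01):
    a=T[m&(T[...,2]>=z)&(T[...,2]<z+.01)]
    if len(a): print("z%.2f"%z,len(a),"x",np.round([a[:,0].min(),a[:,0].max()],3),"y",np.round([a[:,1].min(),a[:,1].max()],3))
c=cv2.imread('pics/s8.png')[120:260,160:300];cv2.imwrite('pics/s8z.png',cv2.resize(c,(600,600),interpolation=2))
E
```

```text
clock: 10.58
position: [0.5854, 0.2516, 0.2585]
ee_rot: [-0.209, 3.133, 0.001]
force: [0.2, -0.4, -0.0]
width: 0.006
t 10.68 pos [0.5858 0.2515 0.2586] press [0.     0.0008] F [0.  1.5 0.4] w 0.0
turn deg(tool) [-2.1000e-01  7.0000e-02 -1.7998e+02]
turn deg(tool) [0.04 0.14 0.02]
shift tool now [ 0.0001 -0.0008  0.0086] shift world [ 0.0001 -0.0008 -0.0086] | press-frame shift: fwd -0.0000 left -0.0008 joints [-0.53  0.41  0.06  1.45 -0.02  1.28  1.23]
t 10.68 pos [0.5858 0.2515 0.2586] press [0.     0.0008] F [0.  1.5 0.4] w 0.0
z-0.10 45 x [-0.01   0.016] y [-0.03   0.027]
z-0.09 77 x [-0.009  0.014] y [-0.021  0.019]
z-0.08 69 x [-0.01   0.014] y [-0.022  0.021]
z-0.07 72 x [-0.009  0.013] y [-0.02   0.018]
z-0.06 67 x [-0.009  0.014] y [-0.02   0.018]
z-0.05 61 x [-0.012  0.016] y [-0.02   0.018]
z-0.04 23 x [-0.009  0.014] y [-0.011  0.009]
z0.01 98 x [-0.022  0.019] y [-0.024  0.016]
z0.02 57 x [-0.015  0.019] y [-0.023  0.009]
z0.03 17 x [-0.007  0.014] y [-0.019 -0.   ]
z0.04 23 x [-0.006  0.005] y [-0.01   0.002]
z0.05 25 x [-0.008  0.004] y [-0.009  0.004]
```

View pics/s8z.png

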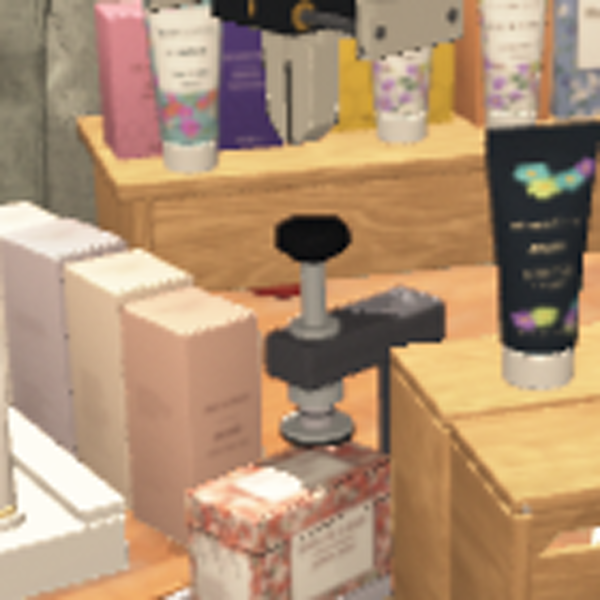

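```bash
python3 -m pendant '[[[0,-0.001,0.012],[0,0,0],0],[[0,0,0.012],[0,0,0],0],[[0,0,0.010],[0,0,0],0],[[0,0,0.005],[0,0,0],0],[[0,0,0],[0,0,0],0]]'
python3 -m pendant '[[[0,0,0.003],[0,0,0],0],[[0,0,0],[0,0,0],0]]'
python3 -m pendant '[[[0,0,0.003],[0,0,0],0],[[0,0,0],[0,0,0],0]]'
python3 -m pendant '[[[0,0,0.003],[0,0,0],0],[[0,0,0],[0,0,0],0]]'
python3 -m pendant '[[[0,0,0.003],[0,0,0],0],[[0,0,0],[0,0,0],0]]'
```

```text
clock: 11.3
position: [0.5856, 0.2501, 0.2175]
ee_rot: [0.208, -3.134, 0.001]
force: [-0.5, -1.1, 0.8]
width: 0.001
clock: 11.55
position: [0.5858, 0.2502, 0.2151]
ee_rot: [-0.208, 3.135, 0.0]
force: [-0.7, -0.1, -0.5]
width: 0.001
clock: 11.8
position: [0.5856, 0.2501, 0.2119]
ee_rot: [0.208, -3.134, 0.0]
force: [-0.3, 0.3, 0.7]
width: 0.003
clock: 12.05
position: [0.5858, 0.2502, 0.2091]
ee_rot: [-0.208, 3.134, 0.0]
force: [-0.8, -0.5, 2.7]
width: 0.006
clock: 12.3
position: [0.5858, 0.2502, 0.206]
ee_rot: [-0.208, 3.134, 0.0]
force: [0.4, 0.4, 2.8]
width: 0.005
```

```bash
python3 -m pendant '[[[0,0,0.003],[0,0,0],0],[[0,0,0.003],[0,0,0],0],[[0,0,0.003],[0,0,0],0],[[0,0,0.003],[0,0,0],0],[[0,0,0],[0,0,0],0]]'
python3 - <<'E'
from h import *
im,d=snap("scene","s9");st()
Q=cloud("scene",d);pr=np.dstack([(Q[...,:2]-AX)@D,(Q[...,:2]-AX)@L,Q[...,2]])
m=(np.hypot(pr[...,0],pr[...,1])<.03)&(pr[...,2]>.085)&(pr[...,2]<.26)
for z in np.arange(.085,.26,.005):
    a=pr[m&(pr[...,2]>=z)&(pr[...,2]<z+.005)]
    if len(a): print("%.3f"%z,len(a),np.hypot(a[:,0],a[:,1]).max().round(3))
c=cv2.imread('pics/s9.png')[160:240,190:270];cv2.imwrite('pics/s9z.png',cv2.resize(c,(600,600),interpolation=2))
E
python3 -m pendant '[[[0,0,0.002],[0,0,0],0],[[0,0,0],[0,0,0],0]]'
python3 -m pendant '[[[0,0,0.002],[0,0,0],0],[[0,0,0],[0,0,0],0]]'
```

```text
clock: 12.92
position: [0.5858, 0.2502, 0.1939]
ee_rot: [-0.208, 3.135, 0.0]
force: [0.4, 0.1, 4.9]
width: 0.003
t 12.97 pos [0.5859 0.2502 0.194 ] press [-0.0001 -0.0004] F [-0.5 -0.8  4.1] w 0.01
0.085 4 0.03
0.090 83 0.03
0.095 32 0.024
0.100 76 0.026
0.105 12 0.016
0.110 20 0.012
0.115 6 0.017
0.120 22 0.019
0.125 51 0.019
0.130 14 0.017
0.135 9 0.008
0.140 6 0.008
0.145 1 0.007
0.150 23 0.03
0.155 44 0.03
0.160 35 0.028
0.165 51 0.03
0.170 39 0.028
0.175 87 0.03
0.180 40 0.021
0.185 13 0.015
0.190 11 0.008
0.195 11 0.008
0.200 9 0.008
0.205 8 0.018
0.210 18 0.023
0.215 36 0.024
0.220 48 0.023
0.225 45 0.023
0.230 17 0.014
0.235 23 0.02
0.240 31 0.021
0.245 32 0.022
0.250 33 0.023
0.255 31 0.023
clock: 13.22
position: [0.5858, 0.2502, 0.1921]
ee_rot: [-0.208, 3.134, 0.0]
force: [-0.3, -0.5, 4.2]
width: 0.001
clock: 13.48
position: [0.5858, 0.2502, 0.1905]
ee_rot: [-0.208, 3.134, 0.0]
force: [-1.4, -1.2, 7.5]
width: 0.004
```

View pics/s9z.png

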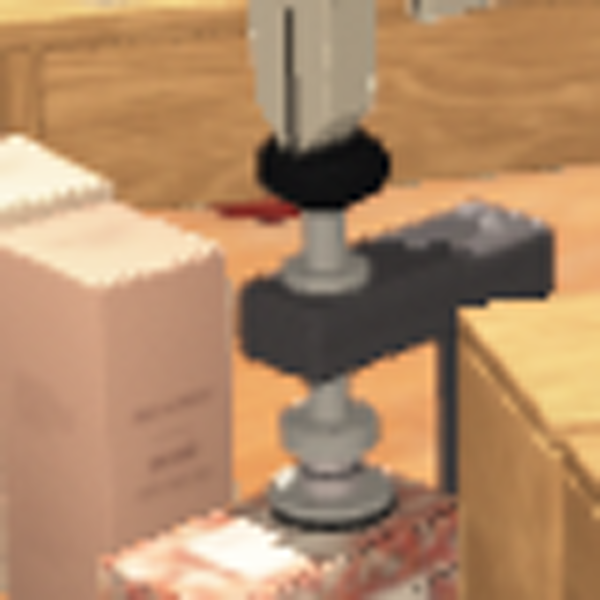

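```bash
python3 -m pendant '[[[0,0,0.002],[0,0,0],0],[[0,0,0],[0,0,0],0]]'
python3 -m pendant '[[[0,0,0.002],[0,0,0],0],[[0,0,0],[0,0,0],0]]'
python3 -m pendant '[[[0,0,0.002],[0,0,0],0],[[0,0,0],[0,0,0],0]]'
python3 - <<'E'
from h import *
F=[];Z=[]
for i in range(4):
    im,d=snap("scene","s10");s,_=st();F.append(s["force"][2]);Z.append(s["position"][2])
print(np.mean(F),np.mean(Z))
c=cv2.imread('pics/s10.png')[205:245,215:255];cv2.imwrite('pics/s10z.png',cv2.resize(c,(600,600),interpolation=2))
E
```

```text
clock: 13.72
position: [0.5859, 0.2503, 0.1888]
ee_rot: [-0.208, 3.134, 0.001]
force: [-2.2, -0.8, 9.3]
width: 0.004
clock: 13.98
position: [0.5859, 0.2502, 0.187]
ee_rot: [-0.208, 3.134, 0.001]
force: [-2.4, -0.9, 11.9]
width: 0.005
clock: 14.22
position: [0.5859, 0.2502, 0.1852]
ee_rot: [-0.208, 3.134, 0.001]
force: [-2.7, -0.9, 12.8]
width: 0.004
t 14.28 pos [0.5859 0.2502 0.1853] press [-0.     -0.0005] F [-3.3 -0.7 13.1] w 0.0
t 14.32 pos [0.5859 0.2502 0.1853] press [-0.     -0.0005] F [-2.7 -1.3 13.3] w 0.01
t 14.38 pos [0.5859 0.2502 0.1854] press [-0.     -0.0005] F [-3.4 -1.8 11.7] w 0.0
t 14.43 pos [0.5859 0.2503 0.1854] press [-0.     -0.0004] F [-3.1 -1.2 12.2] w 0.0
12.569467000156301 0.18533606171416606
```

View pics/s10z.png

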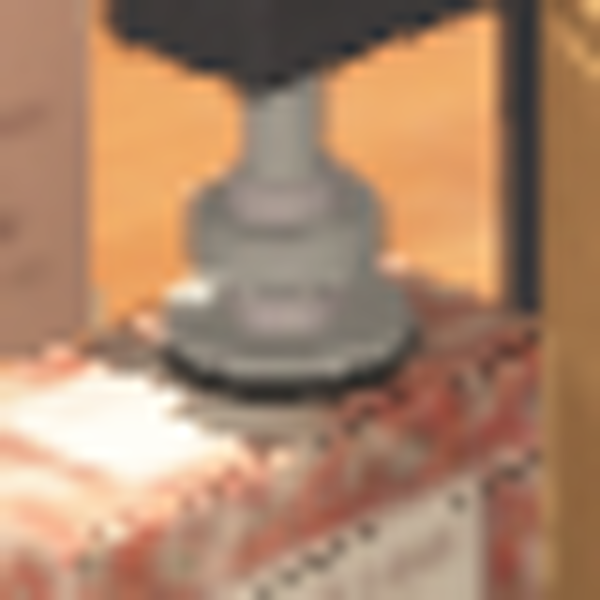

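```bash
python3 - <<'E'
from h import *
a=cv2.imread('pics/s7.png');imgs={k:cv2.imread(f'pics/{k}.png') for k in("s9","s10")}
def sub(ref,img,box):
    S=8; x0,y0,x1,y1=box
    t=cv2.resize(ref[y0:y1,x0:x1],None,fx=S,fy=S,interpolation=2); X0,Y0,X1,Y1=x0-4,y0-5,x1+4,y1+25
    r=cv2.matchTemplate(cv2.resize(img[Y0:Y1,X0:X1],None,fx=S,fy=S,interpolation=2),t,cv2.TM_CCOEFF_NORMED)
    _,v,_,l=cv2.minMaxLoc(r); return l[0]/S-4,l[1]/S-5,round(v,2)
def P(z): return np.array(proj("scene",np.r_[AX,z]))
for nm,z,hw in(("knob",.232,(13,6)),("pad",.116,(12,6)),("collar",.137,(10,4))):
    c=P(z); b=[int(round(c[0]-hw[0])),int(round(c[1]-hw[1])),int(round(c[0]+hw[0])),int(round(c[1]+hw[1]))]
    px=(P(z-.02)-P(z))[1]/20
    for k,i in imgs.items():
        dx,dy,v=sub(a,i,b); print(nm,k,b,"dx",dx,"dy",dy,"mm",round(dy/px,1),v)
E
```

```text
knob s9 [218, 170, 244, 182] dx 0.125 dy 7.0 mm 18.0 0.86
knob s10 [218, 170, 244, 182] dx 0.125 dy 10.25 mm 26.4 0.87
pad s9 [220, 214, 244, 226] dx 0.25 dy 6.5 mm 18.1 0.72
pad s10 [220, 214, 244, 226] dx 0.375 dy 7.25 mm 20.2 0.66
collar s9 [222, 208, 242, 216] dx -0.25 dy -0.375 mm -1.0 0.84
collar s10 [222, 208, 242, 216] dx -0.375 dy -0.125 mm -0.3 0.85
```

Image tracking gives a ram travel of about 26.4 mm and the pad down 20 mm, so about 1.5 mm more is needed for half stroke.

```bash
python3 -m pendant '[[[0,0,0.0016],[0,0,0],0],[[0,0,0],[0,0,0],0],[[0,0,0],[0,0,0],0]]'
python3 - <<'E'
from h import *
F=[];Z=[]
for i in range(6):
    im,d=snap("scene","s11");s,_=st();F.append(s["force"]);Z.append(s["position"][2])
print(np.mean(F,0),np.mean(Z))
a=cv2.imread('pics/s7.png');i=cv2.imread('pics/s11.png');S=8;x0,y0,x1,y1=218,170,244,182
r=cv2.matchTemplate(cv2.resize(i[y0-5:y1+25,x0-4:x1+4],None,fx=S,fy=S,interpolation=2),cv2.resize(a[y0:y1,x0:x1],None,fx=S,fy=S,interpolation=2),cv2.TM_CCOEFF_NORMED)
dy=cv2.minMaxLoc(r)[3][1]/S-5;z=lambda q:proj("scene",np.r_[AX,q])[1]
print("ram mm",dy/(z(.212)-z(.232))*20)
Q=cloud("scene",d);pr=np.dstack([(Q[...,:2]-AX)@D,(Q[...,:2]-AX)@L,Q[...,2]])
m=(abs(pr[...,1])<.035)&(abs(pr[...,2]-.092)<.006)&(pr[...,0]<-.02)&(pr[...,0]>-.2)
print("tin front",np.percentile(pr[m][:,0],[0,1]))
c=i[205:245,215:255];cv2.imwrite('pics/s11z.png',cv2.resize(c,(600,600),interpolation=2))
E
```

```text
clock: 14.8
position: [0.586, 0.2502, 0.184]
ee_rot: [-0.208, 3.134, 0.001]
force: [-4.4, -2.1, 13.0]
width: 0.003
t 14.85 pos [0.5859 0.2502 0.1839] press [-0.     -0.0005] F [-3.6 -2.2 14.4] w 0.01
t 14.9 pos [0.5859 0.2503 0.1839] press [-0.0001 -0.0004] F [-4.3 -1.3 14.6] w 0.0
t 14.95 pos [0.5859 0.2502 0.1839] press [-0.0001 -0.0005] F [-3.7 -1.5 14.3] w 0.01
t 15.0 pos [0.5859 0.2503 0.184 ] press [-0.     -0.0004] F [-3.7 -2.3 14.1] w -0.0
t 15.05 pos [0.5859 0.2503 0.1839] press [-0.0001 -0.0004] F [-3.7 -1.9 14.3] w 0.01
t 15.1 pos [0.5859 0.2503 0.1839] press [-0.     -0.0004] F [-4.1 -1.9 14.9] w 0.0
[-3.85215534 -1.83515927 14.43430696] 0.18393477402986713
ram mm 27.7144894393248
tin front [-0.07801323 -0.07645246]
```

View pics/s11z.png

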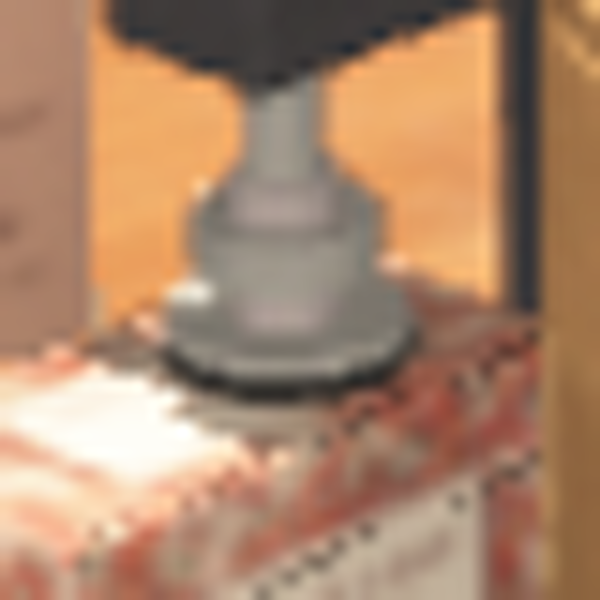

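View pics/s11.png

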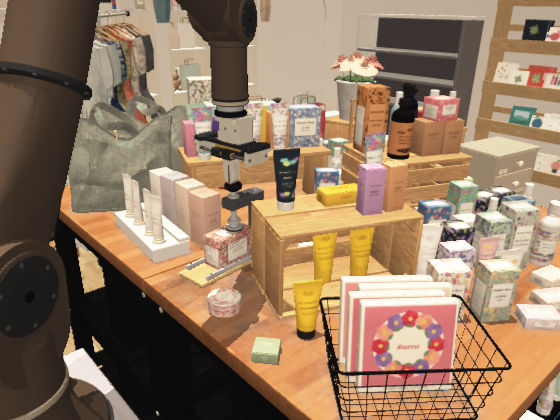

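The ram is at about 27.7 mm with 14.4 N on the tool. The tin is still seated, and the round tin (224,303) and balm box (266,350) have not moved. Handing in.

```bash
python3 -c "
from h import *
print(arm.sign_off()); st()"
```

```text
the job is handed in; nothing more can be done
None
the job is handed in; nothing more can be done
```

The gift tin is seated against the back stop. I handed the job in at about 15 s, with the arm still holding the knob down at about half of the pad's stroke.

- **Seating:** I pushed the tin along the guides with closed, tilted fingers until the advance stopped and the force jumped to about 13 N. Afterwards its front end measured 77.5 to 78 mm in front of the pad's axis, against 78 mm expected.
- **Pressing:** The last checks showed a ram travel of about 27.7 mm (target about 28) and a vertical force of 14.4 N (target about 14). The force rose steadily with no sign of bottoming out. There was also a steady side force of about 4 N.
- **Not confirmed:** The camera was too coarse to show the dark ring meeting the collar. Half stroke rests on the travel and force, which agree.
- **Disagreement:** In the images the fingertips sat about 34 mm behind the reported tool point. Contact with the knob came where the images put them, so I worked from contact force and the images.
- **Other goods:** The round tin and balm box looked unmoved in the final picture, and the arm never went near the soap. I did not measure any of the three again.

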